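Load the idler block and hold the belt tensioner back past its click

TASK

Pick up the brass idler block by its square post, set it nose first on the open front of the take-up unit's plate and slide it in between the rails, under the overhanging lips. With the block's nose push the sprung blue tensioner arm back until its tooth clicks past the orange pawl, then a little further so that the arm rests on the block and not on the pawl, and finish there, still gripping the block and pressing the arm back, so that a belt could be slipped on. Never touch the blue arm or the pawl with the gripper, and leave the gel box, tape roll, hex keys and vial where they are.

Things in the scene. Friction and masses are not known exactly. Their poses are not given: they have to be found in the camera images.
- takeup_unit: grey plate 250 x 180 x 8 mm fixed on the table, carrying guide, arm and pawl. Origin: at table height under the middle of the guide; +x = direction in which the block is pushed in, +y = towards the arm's pivot, z up. Plate: x -135 to +115 mm, y -55 to +125 mm, top at z 8 mm, empty in front of x -62 mm. Nothing on it stands over 46 mm high
- guide_mouth (a point): point on the plate (z 8 mm), 35 mm before the unit's origin, at the front of the guide. The guide runs from here 70 mm along the unit's +x: two aluminium rails, channel 37 mm wide and 24 mm high; lips overhang it from both sides, leaving a slot 24 mm wide, tops at z 38 mm. In front of it two flared walls, 24 mm high, 28 mm long, no lips, about 60 mm apart at their tips
- idler_block: loose brass block 70 (x) x 32 (y) x 20 (z) mm, 0.18 to 0.35 kg. Origin: centre of its underside; +x points to its nose, a steel roller reaching 45 mm ahead of the origin. A steel post 16 x 16 mm stands at x = -15 mm, from z 20 to 85 mm, with a black 18 mm cap on its top 6 mm. In the guide it has 2.5 mm play each side and 4 mm above
- block_grip (a point): point inside the block's post, 58 mm above the block's underside and 15 mm behind its origin: a good height to grip it, 28 mm above the lips when the block stands on the plate
- block_nose (a point): front of the block's nose roller, 10 mm above its underside, 45 mm ahead of its origin
- tension_arm (a joint): angle (rad) of the blue sprung arm about its upright pivot at x 65, y 85 mm of the unit; 0 = at rest across the guide's far end, grows as it is pushed along the unit's +x, 0.52 = rear stop. Its tooth lifts the pawl from about 0.05 rad and has clicked past it by 0.29; let go then, the arm rests on the pawl at about 0.27. Push needed at the nose: 3 N at first, 7 N at 0.42 rad, pawl 1 to 2 N more
- push_pad (a point): on the arm: middle of the steel strip on its front face that the block's nose pushes, 20 mm above the table, 85 mm from the pivot. The nose meets it when the block's origin stands about 12 mm ahead (+x) of the unit's origin; about 38 mm further on the arm is at 0.42 rad
- pawl_slider (a joint): how far (m) the orange pawl slider is lifted away from the arm's tooth against its spring: 0 = home, about 0.0045 when it rides on the crest of the tooth
- gel_box: bystander: flat dark box 46 x 46 x 16 mm, origin under its centre
- kapton_roll: bystander: roll of orange tape 77 mm across, 19 mm high, origin under its centre
- hex_key_set: bystander: blue folding hex keys 25 x 85 x 20 mm, origin under its centre
- vial_1: bystander: glass vial with black cap, 24 mm across, 50 mm high, origin under its centre

How it is judged:
By the outcome, as a careful person would: the job done as asked, in the order asked, and still so for the second after the job is handed in, while the arm keeps its last pose, push and grip.
It also fails if it takes over 42 s, if anything falls off the work surface, if the arm or the gripper's body presses on something with over 40 N, if the wrist force passes 120 N, or if a joint passes its speed limit or range.

ROBOT

A 7-joint arm with a two-finger parallel gripper is mounted at the origin on a cart in front of the work surface, level with it; the furniture and walls round the work are solid. World frame = base frame: x ahead of the robot, y to its left, z up, the work surface at z = 0. Lengths are in m, angles in rad, forces in N, time in s.
With the tool pointing down it reaches from about 0.35 to 0.9 m from the base axis. Payload 19.9 kg.
Tool frame: the origin (TCP) lies midway between the tips of the shut fingers; the grasp point (between the pads) lies 19 mm behind it; z points along the fingers, y is the direction in which the jaws open and shut (so a half turn about z gives the same grasp; the last joint's range is limited). The gripper opens to 94 mm and grips with 3 to 60 N. Pads are 16 mm wide; open, the fingers measure 119 mm over their backs; the gripper's body (75 mm by 177 mm) begins 78 mm behind the grasp point.
Start: joints at [1.177, 0.417, -0.01, 1.614, 0.005, 1.111, -0.053], TCP at [0.216, -0.586, 0.17] pointing down, gripper open.
Joint ranges: [-2.81, 2.81], [-0.39, 2.02], [-1.27, 1.25], [0.06, 2.57], [-1.19, 4.33], [0.19, 2], [-2.82, 2.82]. Speed limits (rad/s): [1.89, 1.89, 2.39, 2.39, 3.01, 3.01, 3.01].

INTERFACE

Orientations are given as [roll, pitch, yaw] about the fixed x, y, z axes, in that order (R = Rz(yaw) Ry(pitch) Rx(roll)).
In Python, from plant import readout, read_camera, robot gives the robot as it stands.
- The arm moves only by the tool drive_tool, never from a script. Its arguments are lists of equal length, an entry for each row: "offset": the shift along the tool's x, y, z in m, a list of three; "delta_rot": the turn, a rotation vector about the tool's x, y, z in degrees, a list of three; "gripper": the closure, from 0 (fully open) to 1 (shut). A call has exactly 10 rows; each row shifts and turns the commanded pose from where the row before left it, along the tool's axes as they then stand; what a row does not reach is not made up. A row lasts 1/8 s, in which the tool goes at most 62.5 mm and 10.7 degrees, less where a joint would pass 70% of its speed; a pose out of reach is approached as far as the arm can. A call is refused whole if a number of a shift passes 0.0625 or a number of a turn 10.7, either way. A call with a gripper value outside its range is refused whole. The fingers move at their own pace and stop on an object; "force" is the grip in N (left out, the last holds). Time passes only in rows, so rows that do not move let the fingers close, or fill a call up. It gives the time, the measured TCP pose, the force and the opening at its end, in the units of the state.
- readout.observe(): the state, without advancing time (a new reading comes with each control period).
- read_camera(name): name is "scene" or "top"; returns a dict with "img" (384x512x3 uint8, red, green, blue), "vfov" (degrees; the focal length in pixels is half the picture's height over the tangent of half this angle, whatever the lens; pixels are square), "cx", "cy" (the principal point, pixels), "k1" (the pictures are not rectified: a ray, as slopes to the right and down, at radius r is drawn at 1 + k1 r^2 times it, then the intrinsics apply), "rvec" (rotation vector, rad) and "tvec" (3), from world to camera coordinates, as OpenCV has them. Camera axes: x right, y down, z forward; pixel columns grow to the right and rows downward; lengths in m; the calibration is good to about 2 mm. A picture is of the moment at which its call begins. There is no depth.
- robot.hand_in(): hands the job in, once; it reports no verdict.
The state is a dict: "clock": time; "joint_positions": joint angles; "joint_velocities": joint speeds; "effort": joint torques, N m; "tcp_pos": TCP position; "eef_rot": TCP orientation; "wrist_force": force on the tool from outside, world axes, zero at the start; "wrist_torque": the same for the moment, N m; "gripper_width": finger opening in m.
Only numpy, scipy, OpenCV 4.12 (cv2) and the standard library are available. Lean on these libraries where they do the work, as an engineer would, in place of code of your own. Each camera call takes 0.05 s, during which the arm holds its last target.

## Working session

There is one attempt and no reset: what is moved stays moved. The work goes in short steps, Python scripts to look and compute and a tool call to move; the robot and the scene stay as the last step left them, time stands still between calls to the robot, and variables do not carry over. Pictures are saved under pics/ and viewed, and the job is handed in when it is done.

Besides the shell and the picture viewer there is one more tool, called after "Call:" as a command line: name --argument value ..., lists and objects as JSON in quotes. drive_tool: Moves the arm, as the interface text tells. Its arguments: {"type":"object","properties":{"offset":{"type":"array"},"delta_rot":{"type":"array"},"gripper":{"type":"array"},"force":{"type":"number"}},"required":["offset","delta_rot","gripper"]}

```bash
mkdir -p pics; ls; python3 - <<'E'
from plant import readout, read_camera, robot
import cv2
print(readout.observe())
for n in("scene","top"):
    c=read_camera(n); cv2.imwrite(f"pics/{n}0.png",c["img"][:,:,::-1]); print({k:v for k,v in c.items() if k!="img"})
E
```

```text
pics
{'clock': 0.0, 'joint_positions': array([ 1.17650737,  0.41796694, -0.01031001,  1.61417463,  0.00468157,
        1.11070673, -0.05297932]), 'joint_velocities': array([-1.81123943e-03, -1.48888367e-03,  7.67432406e-04,  6.36230187e-04,
        1.80834844e-04,  5.92386167e-04, -7.83483638e-05]), 'effort': array([-7.44015924e-04, -8.51241946e+01,  6.38381001e-01, -4.25984716e+01,
       -4.88190260e-02,  1.86938531e-02,  8.21396156e-05]), 'tcp_pos': array([ 0.21579455, -0.5861096 ,  0.16902948]), 'eef_rot': array([-3.14036320e+00,  7.25819119e-05,  3.52816136e-01]), 'wrist_force': array([ 0.82024985,  0.2932666 , -0.01126561]), 'wrist_torque': array([-0.02239386,  0.01134588, -0.04034274]), 'gripper_width': 0.0941240726077052}
{'vfov': 42.559082701516786, 'cx': 247.44676934799088, 'cy': 195.50354599738782, 'k1': -0.06043297507141643, 'rvec': array([ 0.92123976, -2.4685167 ,  1.0876069 ]), 'tvec': array([0.42785296, 0.30100415, 1.04896855])}
{'vfov': 45.70139949994343, 'cx': 251.72482036906237, 'cy': 197.31416256703787, 'k1': -0.03818724452278227, 'rvec': array([ 2.23165299, -1.96178668,  0.20442838]), 'tvec': array([-0.06236409,  0.57220744,  1.09457058])}
```

View pics/scene0.png

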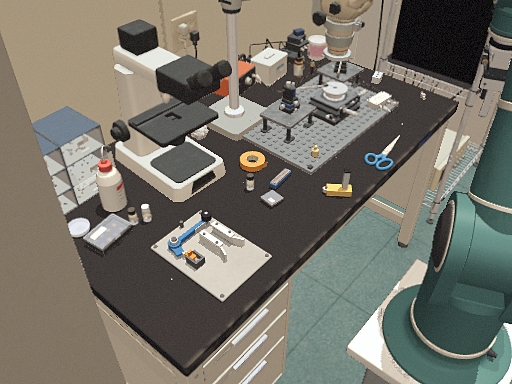

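View pics/top0.png

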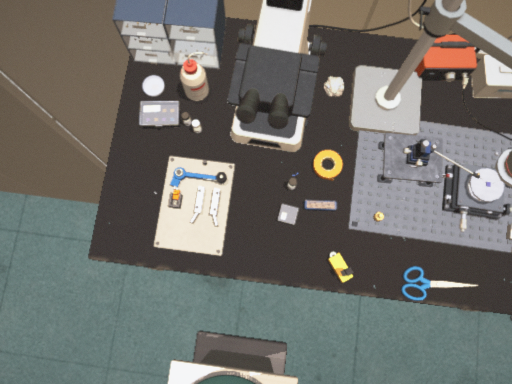

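The scene picture shows the unit at about (211,253) and the block at (340,188). In the top picture they are at about (195,205) and (341,267). I'll enlarge both.

```bash
cat > h.py <<'E'
import numpy as np, cv2
from plant import readout, read_camera, robot
from scipy.optimize import least_squares
from scipy.spatial.transform import Rotation as R
def cam(n): 
    c=read_camera(n); return c
def proj(c,P):
    P=np.atleast_2d(P); h,w=c["img"].shape[:2]
    f=h/2/np.tan(np.radians(c["vfov"])/2)
    K=np.array([[f,0,c["cx"]],[0,f,c["cy"]],[0,0,1]])
    return cv2.projectPoints(P.astype(float),c["rvec"],c["tvec"],K,np.array([c["k1"],0,0,0.]))[0][:,0]
def unproj(c,uv,z):
    h=c["img"].shape[0]; f=h/2/np.tan(np.radians(c["vfov"])/2)
    K=np.array([[f,0,c["cx"]],[0,f,c["cy"]],[0,0,1]])
    n=cv2.undistortPoints(np.array([[uv]],float),K,np.array([c["k1"],0,0,0.]))[0,0]
    Rm=cv2.Rodrigues(c["rvec"])[0]; o=-Rm.T@c["tvec"]; d=Rm.T@np.array([*n,1])
    return o+d*(z-o[2])/d[2]
def crop(c,u0,v0,w,h,s,name,draw=()):
    im=cv2.resize(c["img"][v0:v0+h,u0:u0+w,::-1],None,fx=s,fy=s,interpolation=cv2.INTER_CUBIC)
    for pts,col in draw:
        q=((proj(c,pts)+0.5-[u0,v0])*s).astype(int)
        cv2.polylines(im,[q.reshape(-1,1,2)],False,col,1)
    for k in range(0,w,10): cv2.putText(im,str(u0+k),(k*s,8),0,.3,(0,255,0)); cv2.line(im,(k*s,8),(k*s,13),(0,255,0))
    for k in range(10,h,10): cv2.putText(im,str(v0+k),(0,k*s),0,.3,(0,255,0)); cv2.line(im,(20,k*s),(26,k*s),(0,255,0))
    cv2.imwrite("pics/"+name,im)
def T2(x,y,yaw,pts):
    c,s=np.cos(yaw),np.sin(yaw); p=np.atleast_2d(pts).astype(float).copy()
    q=p.copy(); q[:,0]=x+c*p[:,0]-s*p[:,1]; q[:,1]=y+s*p[:,0]+c*p[:,1]; return q
E
python3 - <<'E'
from h import *
c=cam("scene"); crop(c,145,200,135,100,5,"s1u.png"); crop(c,310,160,60,50,10,"s1b.png")
for uv in [(211,253),(340,192)]: print(unproj(c,uv,.008))
c=cam("top"); crop(c,150,145,95,115,5,"t1u.png"); crop(c,315,240,55,50,10,"t1b.png")
for uv in [(195,205),(341,267)]: print(unproj(c,uv,.008))
E
```

```text
[0.54233827 0.16621443 0.008     ]
[ 0.42543357 -0.23191011  0.008     ]
[0.54699994 0.15959425 0.008     ]
[ 0.43417725 -0.2383039   0.008     ]
```

View pics/s1u.png

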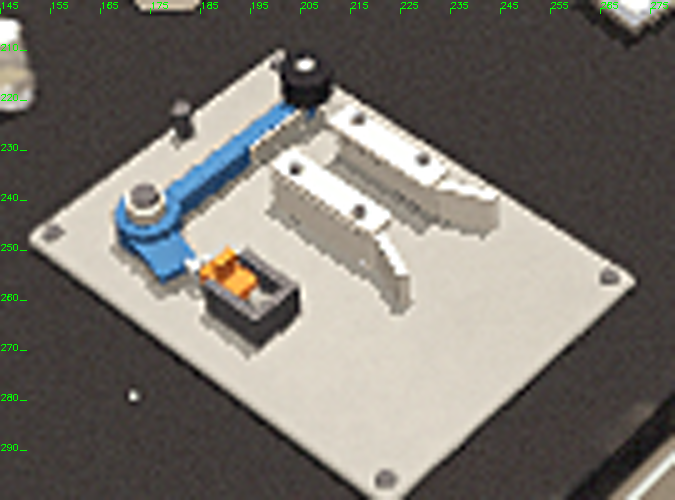

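View pics/s1b.png

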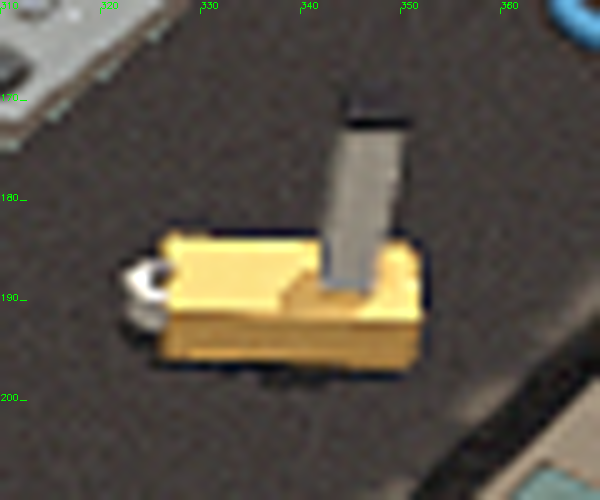

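View pics/t1u.png

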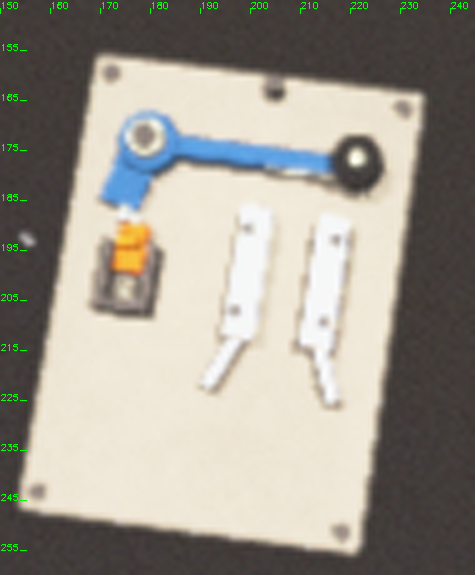

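View pics/t1b.png

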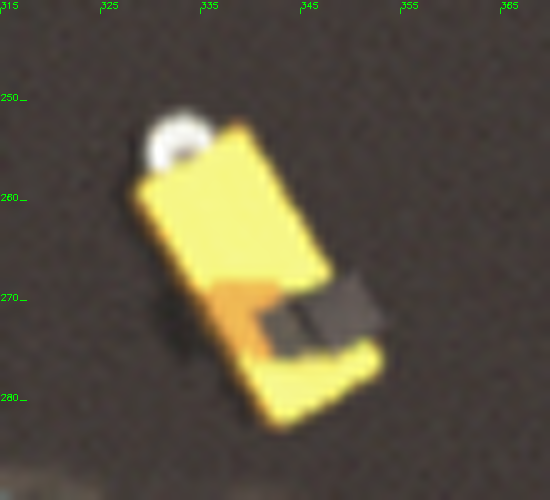

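```bash
cat > fit.py <<'E'
from h import *
s=cam("scene"); t=cam("top")
U=np.array([[.115,.125,.008],[.115,-.055,.008],[-.135,-.055,.008],[-.135,.125,.008]])
ut=np.array([(168.9,155.5),(234.3,163.3),(221.5,255.1),(153.5,246.1)])
us=np.array([(150.5,247.5),(200.9,209.5),(271.5,255.9),(222.5,299.5)])
B=np.array([[.035,-.016,.02],[.035,.016,.02],[-.035,.016,.02],[-.035,-.016,.02]])
bt=np.array([(338.5,251.7),(328,258.5),(342,282.5),(352.7,276)])-.0
bs=np.array([(325.3,182.5),(325.3,191),(351.2,191.5),(350.,183)])
def fit(P,obs,x0):
    f=lambda x:np.concatenate([(proj(c,T2(*x,P))-o).ravel() for c,o in obs])
    r=least_squares(f,x0,x_scale=[.01,.01,.1],loss='soft_l1'); return r.x,r.fun.round(1)
out={}
for nm,P,ot,os_,x0 in (("unit",U,ut,us,(.55,.16,0)),("block",B,bt,bs,(.43,-.236,.5))):
    for lab,obs in (("top",[(t,ot)]),("scene",[(s,os_)]),("both",[(t,ot),(s,os_)])):
        x,r=fit(P,obs,x0); print(nm,lab,x.round(4),r.tolist()); 
    out[nm]=x
def box(x0,x1,y0,y1,z0,z1):
    a=[(x0,y0),(x1,y0),(x1,y1),(x0,y1),(x0,y0)]
    return [np.array([(*p,z) for p in a]) for z in(z0,z1)]+[np.array([(*p,z0),(*p,z1)]) for p in a[:4]]
G=(0,255,0);Rr=(0,0,255)
dr=[(T2(*out["unit"],p),Rr) for p in box(-.135,.115,-.055,.125,.008,.008)+box(-.035,.035,-.0185,.0185,.032,.038)+box(-.035,.035,-.012,.012,.038,.038)]
dr+=[(T2(*out["block"],p),Rr) for p in box(-.035,.035,-.016,.016,0,.02)+box(-.023,-.007,-.008,.008,.02,.085)]
crop(s,145,200,135,100,5,"s2u.png",dr); crop(s,310,160,60,50,10,"s2b.png",dr)
crop(t,150,145,95,115,5,"t2u.png",dr); crop(t,315,240,55,50,10,"t2b.png",dr)
for n in("s","t"):
    a=cv2.imread(f"pics/{n}2u.png");b=cv2.imread(f"pics/{n}2b.png");
    k=min(1,790/(a.shape[1]+b.shape[1]))
    H=max(a.shape[0],b.shape[0]); o=np.zeros((H,a.shape[1]+b.shape[1],3),np.uint8);o[:a.shape[0],:a.shape[1]]=a;o[:b.shape[0],a.shape[1]:]=b
    cv2.imwrite(f"pics/{n}2.png",cv2.resize(o,None,fx=k,fy=k))
E
python3 fit.py
```

```text
unit top [0.5596 0.1262 0.0033] [-0.0, -0.3, 0.2, -0.3, 0.1, 0.1, -0.3, 0.4]
unit scene [ 0.5574  0.1275 -0.0009] [-0.6, -0.6, -0.1, -0.2, 1.1, -0.6, -0.1, 1.7]
unit both [0.559  0.1264 0.0019] [-0.1, -0.2, 0.1, -0.0, -0.1, 0.4, -0.5, 0.5, -0.7, -1.0, -0.4, -0.7, 0.9, -1.3, -0.1, 1.0]
block top [ 0.4326 -0.2343  0.6392] [-0.0, 0.3, -0.2, -0.3, 0.1, -0.1, 0.1, 0.1]
block scene [ 0.4351 -0.2337  0.6621] [-0.2, 0.4, 0.5, -0.6, -0.1, -0.3, -0.1, 0.6]
block both [ 0.4337 -0.234   0.6457] [-0.2, -0.1, -0.4, -0.7, 0.1, -0.6, 0.1, -0.4, 0.3, 0.4, 0.9, -0.6, 0.3, -0.0, 0.5, 0.9]
```

View pics/s2.png

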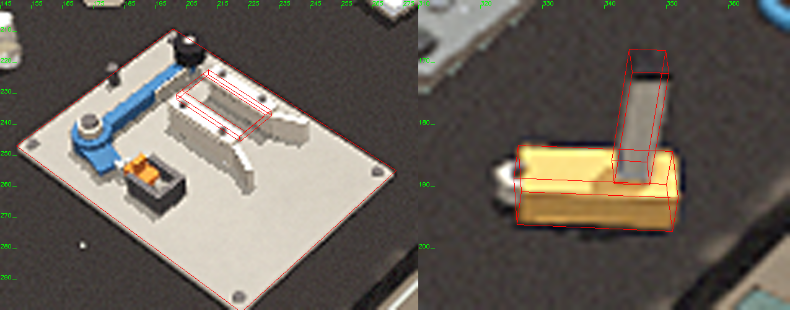

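View pics/t2.png

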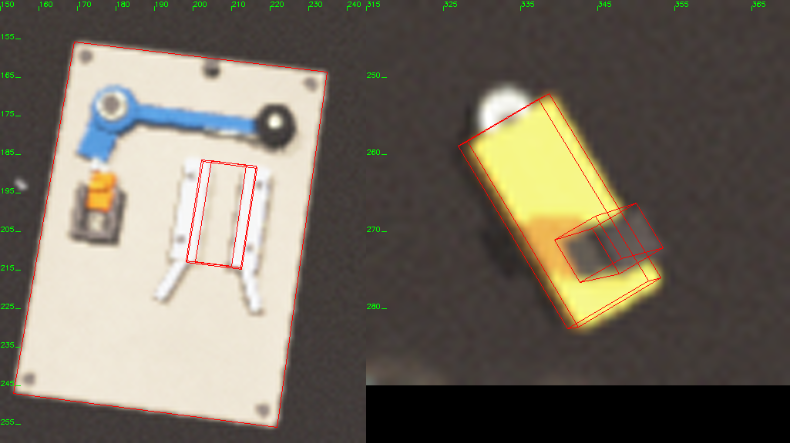

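Fit: unit at (0.559, 0.126) with yaw about 0, block at (0.434, −0.234) with yaw about 0.643. The overlays match both views. I'll grip with the jaws along the block's x so the push is carried directly, and I'll turn the tool first.

Call:
drive_tool --offset '[[0,0,0],[0,0,0],[0,0,0],[0,0,0],[0,0,0],[0,0,0],[0,0,0],[0,0,0],[0,0,0],[0,0,0]]' --delta_rot '[[0,0,-10.66],[0,0,-10.66],[0,0,-10.66],[0,0,-10.66],[0,0,-10.66],[0,0,-10.66],[0,0,-10.66],[0,0,-10.66],[0,0,-10.66],[0,0,-10.66]]' --gripper '[0,0,0,0,0,0,0,0,0,0]' --force 40

```text
clock: 1.55
tcp_pos: [0.2159, -0.5865, 0.1696]
eef_rot: [-3.142, -0.0, 2.219]
wrist_force: [0.4, -0.9, 0.3]
gripper_width: 0.0942
```

```bash
cat >> h.py <<'E'
def delta(target):
    o=readout.observe(); Rm=R.from_euler("xyz",o["eef_rot"]).as_matrix()
    d=Rm.T@(np.array(target)-o["tcp_pos"]); print("clock",o["clock"],"tcp",o["tcp_pos"].round(4),"rot",o["eef_rot"].round(4),"F",o["wrist_force"].round(1),"w",round(o["gripper_width"],4),"tool delta",d.round(4)); return d
E
python3 -c "
from h import *
delta([.4215,-.243,.17]); print(readout.observe()['joint_positions'])"
```

```text
clock 1.55 tcp [ 0.2159 -0.5865  0.1696] rot [-3.1416e+00 -2.0000e-04  2.2193e+00] F [ 0.4 -0.9  0.3] w 0.0942 tool delta [ 0.1495  0.3713 -0.0004]
[ 1.44282184  0.44172733 -0.36810026  1.60364422  0.17112032  1.12834805
  1.68200745]
```

Call:
drive_tool --offset '[[0.0166,0.0413,0],[0.0166,0.0413,0],[0.0166,0.0413,0],[0.0166,0.0413,0],[0.0166,0.0413,0],[0.0166,0.0413,0],[0.0166,0.0413,0],[0.0166,0.0413,0],[0.0166,0.0413,0],[0,0,0]]' --delta_rot '[[0,0,0],[0,0,0],[0,0,0],[0,0,0],[0,0,0],[0,0,0],[0,0,0],[0,0,0],[0,0,0],[0,0,0]]' --gripper '[0,0,0,0,0,0,0,0,0,0]'

```text
clock: 2.8
tcp_pos: [0.4255, -0.2415, 0.1699]
eef_rot: [3.141, 0.0, 2.218]
wrist_force: [0.7, -0.2, -0.3]
gripper_width: 0.0941
```

```bash
python3 -c "
from h import *
delta([.4215,-.243,.041])
a=cam('scene');b=cam('top')
crop(a,270,100,130,110,5,'s3.png'); crop(b,290,200,110,100,6,'t3.png')"
```

```text
clock 2.8 tcp [ 0.4255 -0.2415  0.1699] rot [3.1409e+00 2.0000e-04 2.2182e+00] F [ 0.7 -0.2 -0.3] w 0.0941 tool delta [ 0.0012 -0.0042  0.1289]
```

View pics/s3.png

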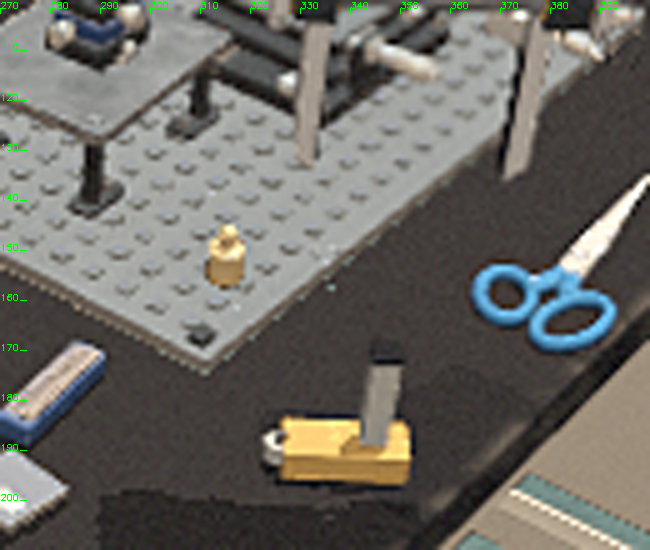

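View pics/t3.png

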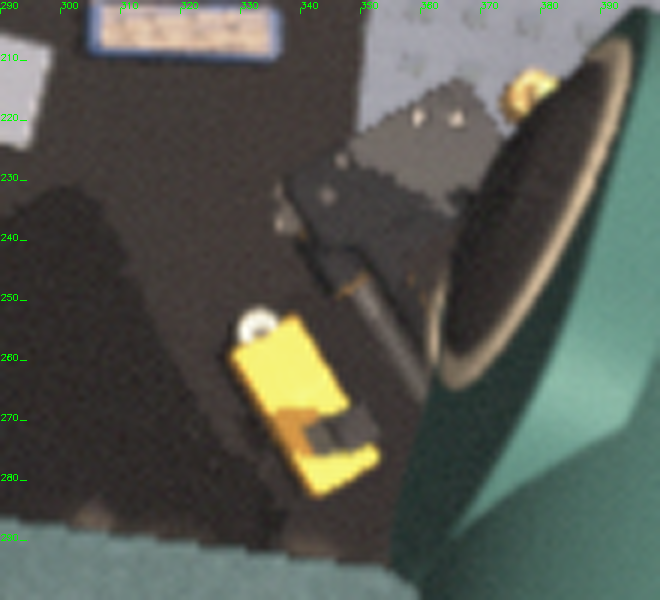

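```bash
python3 -c "
from h import *
delta([.4215,-.243,.041])
o=readout.observe();Rm=R.from_euler('xyz',o['eef_rot']).as_matrix()
a=cam('scene')
for y in(-.0535,0,.0535): print(y,proj(a,o['tcp_pos']+Rm@np.array([0,y,0])))
print(proj(a,o['tcp_pos']+Rm@np.array([0.005,0,0])))
delta([.4215,-.243,.041])
"
```

```text
clock 2.9 tcp [ 0.4239 -0.2443  0.1696] rot [-3.1413  0.      2.2138] F [ 0.1 -0.6  0.1] w 0.0941 tool delta [ 0.0025 -0.0011  0.1286]
-0.0535 [[371.14028763 144.42112819]]
0 [[350.46183401 143.57097589]]
0.0535 [[329.82109284 142.73467136]]
[[350.61846808 144.71412492]]
clock 2.95 tcp [ 0.4236 -0.2449  0.1696] rot [-3.1413 -0.      2.2126] F [ 0.1  0.8 -0.7] w 0.0938 tool delta [ 0.0028 -0.0005  0.1286]
```

Call:
drive_tool --offset '[[0.0025,-0.0005,0.01],[0,0,0.02],[0,0,0.02],[0,0,0.02],[0,0,0.02],[0,0,0.02],[0,0,0.0196],[0,0,0],[0,0,0],[0,0,0]]' --delta_rot '[[0,0,0],[0,0,0],[0,0,0],[0,0,0],[0,0,0],[0,0,0],[0,0,0],[0,0,0],[0,0,0],[0,0,0]]' --gripper '[0,0,0,0,0,0,0,0,0,0]'

```text
clock: 4.2
tcp_pos: [0.4224, -0.2428, 0.0407]
eef_rot: [3.141, 0.001, 2.213]
wrist_force: [0.5, 1.2, 0.6]
gripper_width: 0.0941
```

```bash
python3 -c "
from h import *
delta([.4215,-.243,.040])
a=cam('scene');b=cam('top')
crop(a,290,130,110,80,7,'s4.png'); crop(b,290,200,110,100,6,'t4.png')"
```

```text
clock 4.2 tcp [ 0.4224 -0.2428  0.0407] rot [3.1413e+00 9.0000e-04 2.2130e+00] F [0.5 1.2 0.6] w 0.0941 tool delta [ 0.0004 -0.0008  0.0007]
```

View pics/s4.png

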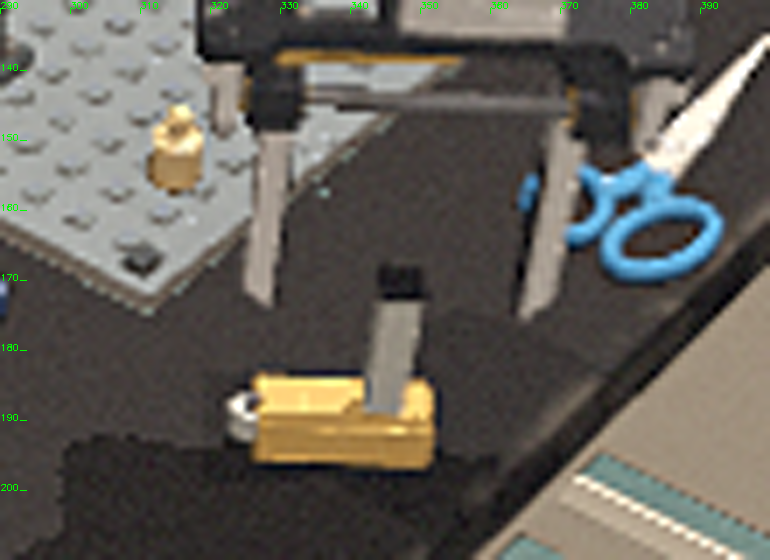

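View pics/t4.png

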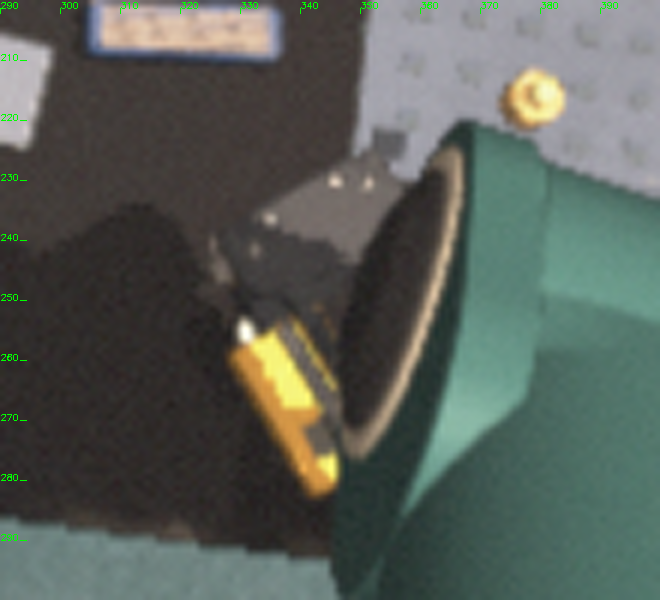

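```bash
python3 -c "
from h import *
o=readout.observe();Rm=R.from_euler('xyz',o['eef_rot']).as_matrix()
a=cam('scene');b=cam('top')
for z in (0,-.01,-.025):
  for y in(-.0535,.0535): 
    p=o['tcp_pos']+Rm@np.array([0,y,z]); print(z,y,proj(a,p),proj(b,p))
"
```

```text
0 -0.0535 [[363.90384587 182.63452052]] [[356.09547055 290.1192301 ]]
0 0.0535 [[325.13762576 180.92032593]] [[333.60525786 252.51800503]]
-0.01 -0.0535 [[364.45176233 179.88769767]] [[356.98389954 290.0703998 ]]
-0.01 0.0535 [[325.49413876 178.17282166]] [[334.28681728 252.14718735]]
-0.025 -0.0535 [[365.28293985 175.7165082 ]] [[358.34594102 289.99548137]]
-0.025 0.0535 [[326.034954   174.00068164]] [[335.33136933 251.57883214]]
```

Open fingertips sit about 25 mm behind the TCP, because the linkage carries them on an arc. Both views agree with that, and the post lies between the fingers, so I'll close.

Call:
drive_tool --offset '[[0,0,0],[0,0,0],[0,0,0],[0,0,0],[0,0,0],[0,0,0],[0,0,0],[0,0,0],[0,0,0],[0,0,0]]' --delta_rot '[[0,0,0],[0,0,0],[0,0,0],[0,0,0],[0,0,0],[0,0,0],[0,0,0],[0,0,0],[0,0,0],[0,0,0]]' --gripper '[0.4,0.8,1,1,1,1,1,1,1,1]' --force 50

```text
clock: 5.65
tcp_pos: [0.422, -0.2425, 0.04]
eef_rot: [-3.141, -0.0, 2.213]
wrist_force: [-2.1, -1.0, 1.4]
gripper_width: 0.017
```

```bash
python3 -c "
from h import *
delta([.4215,-.243,.040])
a=cam('scene')
crop(a,290,130,110,80,7,'s5.png')"
```

```text
clock 5.65 tcp [ 0.422  -0.2425  0.04  ] rot [-3.1414e+00 -1.0000e-04  2.2132e+00] F [-2.1 -1.   1.4] w 0.017 tool delta [-0.0001 -0.0007  0.    ]
```

View pics/s5.png

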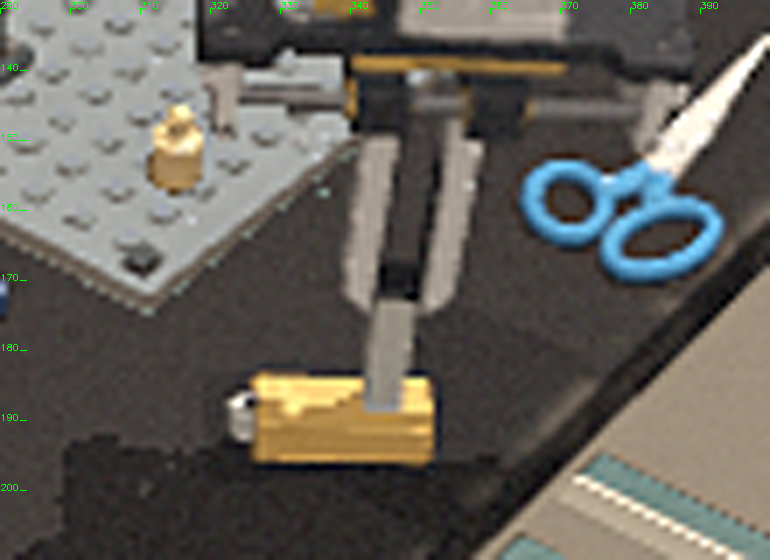

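The fingertips really are at v≈174, about z 65 mm, just under the cap. The grip is therefore too high, since the measured width is between post and cap size. I'll open slightly, go down 15 mm, which is safe even if the TCP reading is exact, and look again.

Call:
drive_tool --offset '[[0,0,0],[0,0,0],[0,0,0],[0,0,0],[0,0,0.005],[0,0,0.005],[0,0,0.005],[0,0,0],[0,0,0],[0,0,0]]' --delta_rot '[[0,0,0],[0,0,0],[0,0,0],[0,0,0],[0,0,0],[0,0,0],[0,0,0],[0,0,0],[0,0,0],[0,0,0]]' --gripper '[0.6,0.6,0.6,0.6,0.6,0.6,0.6,0.6,0.6,0.6]'

```text
clock: 6.95
tcp_pos: [0.4222, -0.2425, 0.0252]
eef_rot: [3.142, 0.0, 2.213]
wrist_force: [-0.6, -0.3, 0.3]
gripper_width: 0.0376
```

```bash
python3 -c "
from h import *
delta([.4215,-.243,.025])
a=cam('scene')
crop(a,310,140,70,60,11,'s6.png')"
```

```text
clock 6.95 tcp [ 0.4222 -0.2425  0.0252] rot [3.1416e+00 2.0000e-04 2.2133e+00] F [-0.6 -0.3  0.3] w 0.0376 tool delta [ 0.     -0.0008  0.0002]
```

View pics/s6.png

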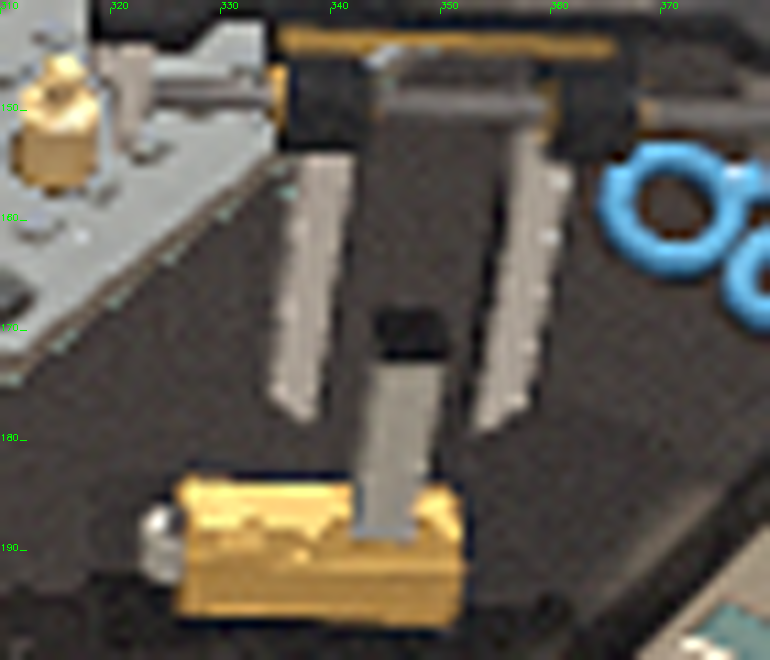

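Call:
drive_tool --offset '[[0,0,0],[0,0,0],[0,0,0],[0,0,0],[0,0,0],[0,0,0],[0,0,0],[0,0,0],[0,0,0],[0,0,0]]' --delta_rot '[[0,0,0],[0,0,0],[0,0,0],[0,0,0],[0,0,0],[0,0,0],[0,0,0],[0,0,0],[0,0,0],[0,0,0]]' --gripper '[0.8,1,1,1,1,1,1,1,1,1]' --force 50

```text
clock: 8.25
tcp_pos: [0.4221, -0.2425, 0.0251]
eef_rot: [-3.142, -0.0, 2.213]
wrist_force: [-2.4, -1.9, 4.4]
gripper_width: 0.0173
```

```bash
python3 -c "
from h import *
delta([.4215,-.243,.025])
a=cam('scene')
o=readout.observe();Rm=R.from_euler('xyz',o['eef_rot']).as_matrix()
for z in(0,.01,.02,.03): print(z,proj(a,o['tcp_pos']+Rm@np.array([0,0.014,-z])),proj(a,o['tcp_pos']+Rm@np.array([0,-0.014,-z])))
crop(a,310,140,70,60,11,'s7.png')"
```

```text
clock 8.25 tcp [ 0.4221 -0.2425  0.0251] rot [-3.1415e+00 -1.0000e-04  2.2133e+00] F [-2.4 -1.9  4.4] w 0.0173 tool delta [-0.0001 -0.0008  0.0001]
0 [[338.79102755 185.83105046]] [[348.86168024 186.27624618]]
0.01 [[339.21133748 183.12263734]] [[349.33137131 183.5680076 ]]
0.02 [[339.63542265 180.38768502]] [[349.80528257 180.83321977]]
0.03 [[340.06332863 177.62583352]] [[350.28346493 178.0715226 ]]
```

View pics/s7.png

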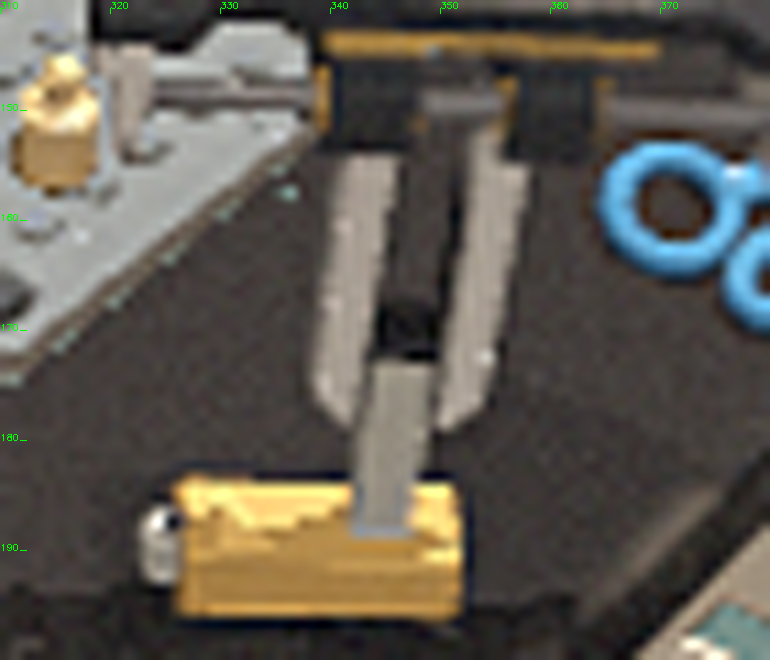

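Both closings gave 17.2 mm, which points to the cap (18 mm) rather than the post (16 mm). I'll open and probe downwards gently to find out where the tips really are.

Call:
drive_tool --offset '[[0,0,0],[0,0,0],[0,0,0],[0,0,0.0015],[0,0,0.0015],[0,0,0.0015],[0,0,0.0015],[0,0,0.0015],[0,0,0],[0,0,0]]' --delta_rot '[[0,0,0],[0,0,0],[0,0,0],[0,0,0],[0,0,0],[0,0,0],[0,0,0],[0,0,0],[0,0,0],[0,0,0]]' --gripper '[0.6,0.6,0.6,0.6,0.6,0.6,0.6,0.6,0.6,0.6]'

```text
clock: 9.55
tcp_pos: [0.4221, -0.2425, 0.0176]
eef_rot: [-3.142, -0.0, 2.213]
wrist_force: [-0.6, 0.2, 0.4]
gripper_width: 0.0375
```

```bash
python3 -c "
from h import *
delta([.4215,-.243,.0175])
"
```

```text
clock 9.55 tcp [ 0.4221 -0.2425  0.0176] rot [-3.1416e+00 -1.0000e-04  2.2133e+00] F [-0.6  0.2  0.4] w 0.0375 tool delta [-0.0001 -0.0008  0.0001]
```

No contact 2.4 mm below the block's top height, so the real tips are about 25 mm above the reported TCP, as the pictures show. I'll go to TCP z of about 0.015, which puts the tips near 40 mm, and close.

Call:
drive_tool --offset '[[0,0,0.0025],[0,0,0],[0,0,0],[0,0,0],[0,0,0],[0,0,0],[0,0,0],[0,0,0],[0,0,0],[0,0,0]]' --delta_rot '[[0,0,0],[0,0,0],[0,0,0],[0,0,0],[0,0,0],[0,0,0],[0,0,0],[0,0,0],[0,0,0],[0,0,0]]' --gripper '[0.6,0.8,1,1,1,1,1,1,1,1]' --force 55

```text
clock: 10.8
tcp_pos: [0.4221, -0.2424, 0.015]
eef_rot: [-3.142, -0.0, 2.213]
wrist_force: [0.1, -0.6, -2.4]
gripper_width: 0.017
```

```bash
python3 -c "
from h import *
delta([.4215,-.243,.0175])
a=cam('scene')
crop(a,310,140,70,60,11,'s8.png')
"
```

```text
clock 10.8 tcp [ 0.4221 -0.2424  0.015 ] rot [-3.1416e+00 -1.0000e-04  2.2133e+00] F [ 0.1 -0.6 -2.4] w 0.017 tool delta [-0.0001 -0.0008 -0.0025]
```

View pics/s8.png

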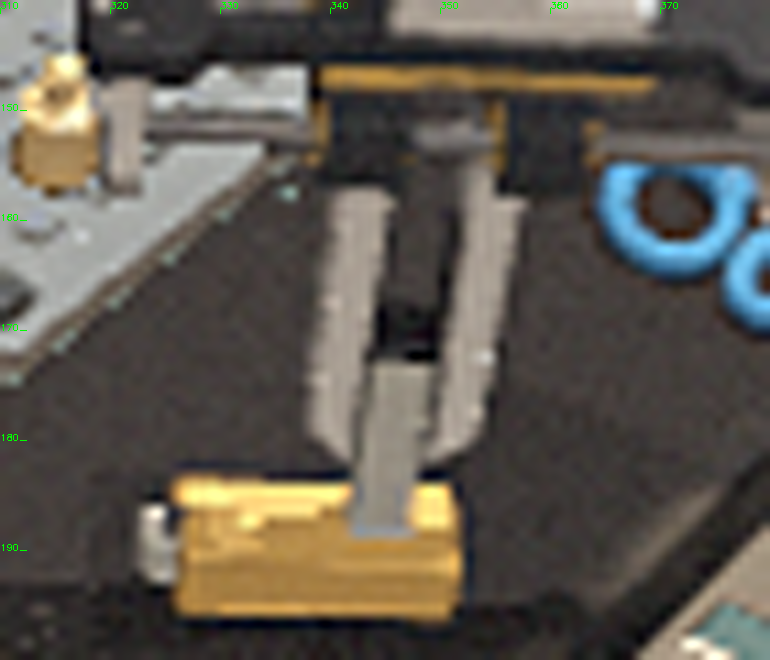

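Call:
drive_tool --offset '[[0,0,-0.01],[0,0,-0.02],[0,0,-0.02],[0,0,-0.02],[0,0,-0.01],[0,0,0],[0,0,0],[0,0,0],[0,0,0],[0,0,0]]' --delta_rot '[[0,0,0],[0,0,0],[0,0,0],[0,0,6.12],[0,0,6.12],[0,0,6.12],[0,0,6.12],[0,0,6.12],[0,0,6.12],[0,0,0]]' --gripper '[1,1,1,1,1,1,1,1,1,1]'

```text
clock: 12.1
tcp_pos: [0.4223, -0.2423, 0.0956]
eef_rot: [3.141, 0.0, 1.573]
wrist_force: [-0.2, 0.5, -1.7]
gripper_width: 0.0173
```

```bash
python3 -c "
from h import *
delta([.444,.1262,.1])
a=cam('scene');crop(a,280,120,110,80,7,'s9.png');b=cam('top');crop(b,290,200,110,100,6,'t9.png')
print(readout.observe()['joint_positions'].round(2))
"
```

```text
clock 12.1 tcp [ 0.4223 -0.2423  0.0956] rot [3.1412e+00 2.0000e-04 1.5733e+00] F [-0.2  0.5 -1.7] w 0.0173 tool delta [ 0.3685  0.0226 -0.0045]
[ 0.85  0.3  -0.45  2.01  0.17  0.87  0.31]
```

View pics/s9.png

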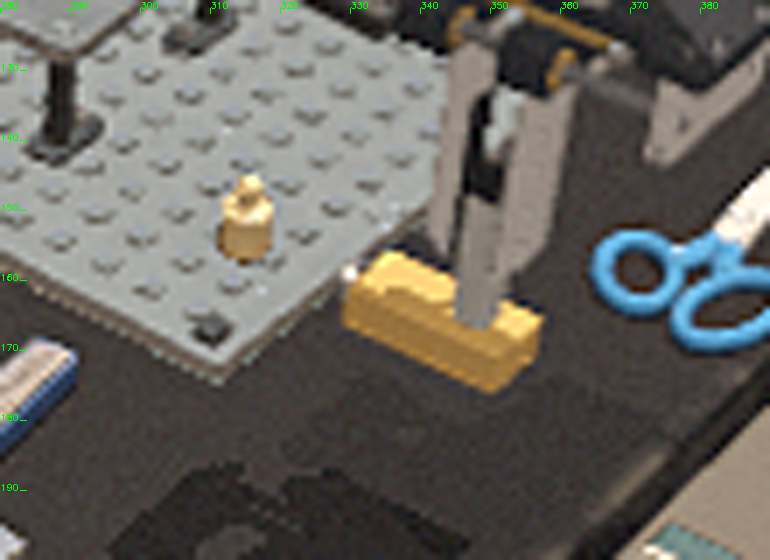

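View pics/t9.png

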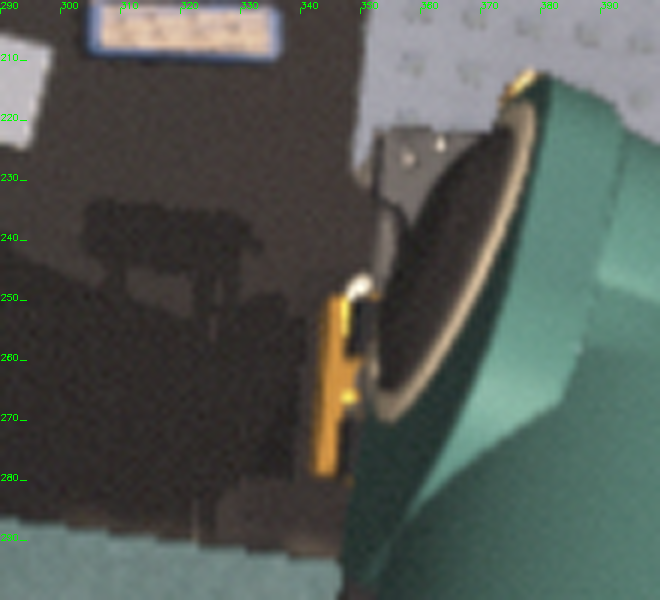

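Call:
drive_tool --offset '[[0.02,0.001,0],[0.045,0.003,0],[0.045,0.003,0],[0.05,0.003,0],[0.05,0.003,0],[0.05,0.003,0],[0.045,0.003,0],[0.045,0.003,0],[0.0185,0.0006,0],[0,0,0]]' --delta_rot '[[0,0,0],[0,0,0],[0,0,0],[0,0,0],[0,0,0],[0,0,0],[0,0,0],[0,0,0],[0,0,0],[0,0,0]]' --gripper '[1,1,1,1,1,1,1,1,1,1]'

```text
clock: 13.45
tcp_pos: [0.4433, 0.128, 0.0951]
eef_rot: [-3.141, -0.001, 1.577]
wrist_force: [0.4, 0.1, -3.1]
gripper_width: 0.0168
```

```bash
cat > ov.py <<'E'
from h import *
import sys
tag=sys.argv[1]
U=(.559,.1264,.002)
def box(x0,x1,y0,y1,z0,z1):
    a=[(x0,y0),(x1,y0),(x1,y1),(x0,y1),(x0,y0)]
    return [np.array([(*p,z) for p in a]) for z in(z0,z1)]+[np.array([(*p,z0),(*p,z1)]) for p in a[:4]]
delta([.444,.1262,.023])
def dr():
    o=readout.observe(); Rm=R.from_euler('xyz',o['eef_rot']).as_matrix()
    d=[]
    for p in box(-.020,.050,-.016,.016,.015,-.005)+box(-.008,.008,-.008,.008,-.005,-.070):
        q=np.stack([p[:,1],p[:,0],p[:,2]],1); d.append((o['tcp_pos']+q@Rm.T,(0,0,255)))
    for p in box(-.035,.035,-.012,.012,.038,.038): d.append((T2(*U,p),(0,255,255)))
    return d
D=dr()
s=cam("scene"); t=cam("top")
crop(s,145,180,135,115,6 if 0 else 5,f"s{tag}.png",D if len(sys.argv)<3 else ())
crop(t,150,145,110,115,5,f"t{tag}.png",D if len(sys.argv)<3 else ())
E
python3 ov.py 10
```

```text
clock 13.45 tcp [0.4433 0.128  0.0951] rot [-3.1414e+00 -5.0000e-04  1.5767e+00] F [ 0.4  0.1 -3.1] w 0.0168 tool delta [-0.0019  0.0007  0.0721]
```

View pics/s10.png

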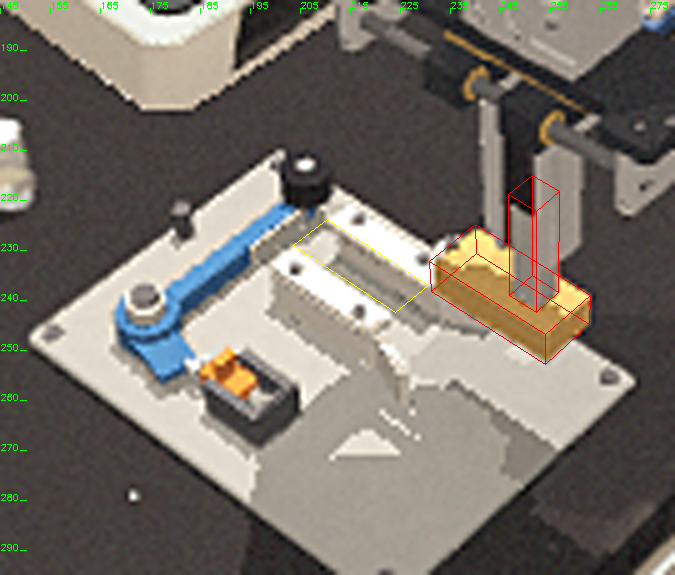

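View pics/t10.png

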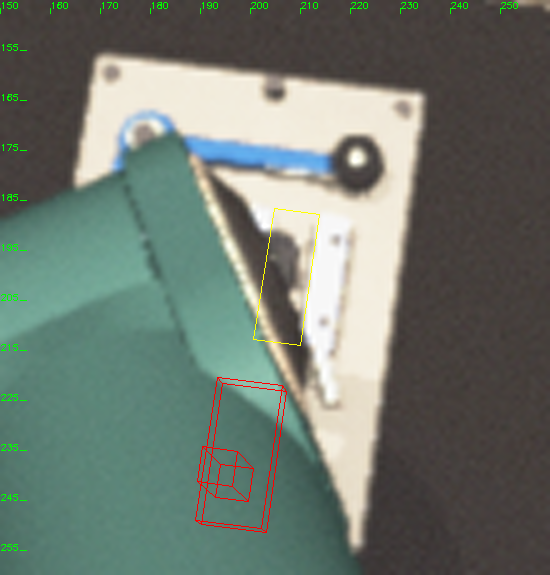

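The lifted block matches the predicted overlay to about 1 px: level, nose towards the guide. Lowering it onto the open front.

Call:
drive_tool --offset '[[0,0,0.01],[0,0,0.015],[0,0,0.015],[0,0,0.015],[0,0,0.01],[0,0,0.003],[0,0,0.001],[0,0,0],[0,0,0],[0,0,0]]' --delta_rot '[[0,0,0],[0,0,0],[0,0,0],[0,0,0],[0,0,0],[0,0,0],[0,0,0],[0,0,0],[0,0,0],[0,0,0]]' --gripper '[1,1,1,1,1,1,1,1,1,1]'

```text
clock: 14.8
tcp_pos: [0.4442, 0.1261, 0.0263]
eef_rot: [3.141, -0.0, 1.572]
wrist_force: [0.9, 0.2, -1.8]
gripper_width: 0.0173
```

```bash
python3 ov.py 11
```

```text
clock 14.8 tcp [0.4442 0.1261 0.0263] rot [ 3.1412 -0.      1.5724] F [ 0.9  0.2 -1.8] w 0.0173 tool delta [ 0.0001 -0.0002  0.0033]
```

View pics/s11.png

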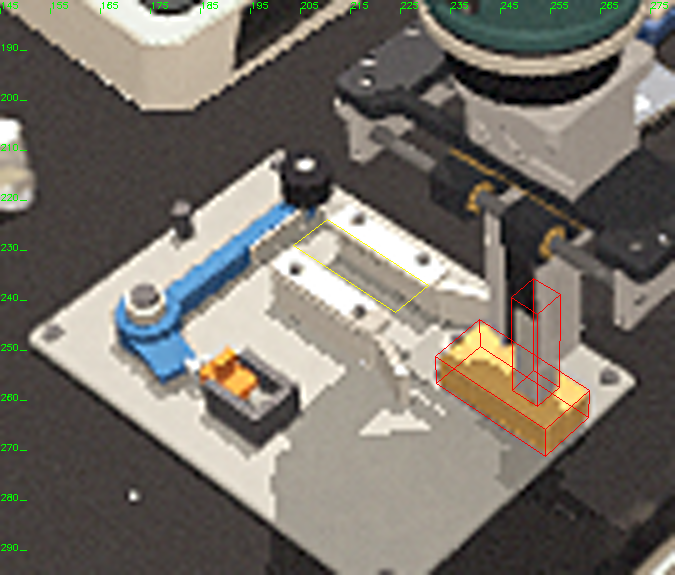

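View pics/t11.png

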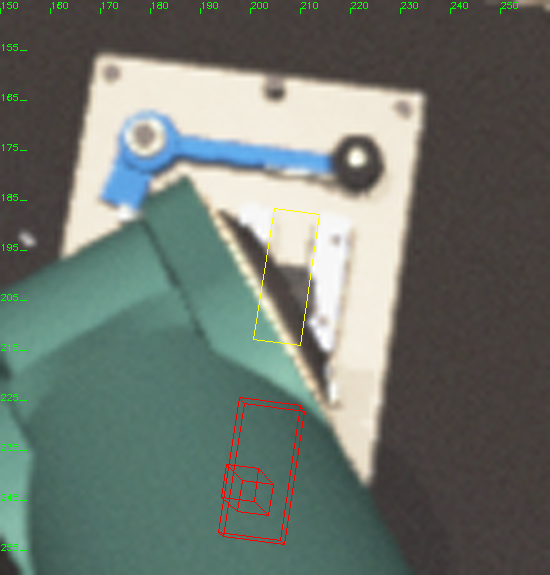

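Call:
drive_tool --offset '[[0,0,0.002],[0,0,0.0013],[0,0,0],[0,0.005,0],[0,0.005,0],[0,0.005,0],[0,0.005,0],[0,0.005,0],[0,0.005,0],[0,0,0]]' --delta_rot '[[0,0,0],[0,0,0],[0,0,0],[0,0,0],[0,0,0],[0,0,0],[0,0,0],[0,0,0],[0,0,0],[0,0,0]]' --gripper '[1,1,1,1,1,1,1,1,1,1]'

```text
clock: 16.15
tcp_pos: [0.4745, 0.1262, 0.0227]
eef_rot: [3.141, -0.0, 1.572]
wrist_force: [-0.1, 0.1, -1.2]
gripper_width: 0.0171
```

```bash
python3 ov.py 12
```

```text
clock 16.15 tcp [0.4745 0.1262 0.0227] rot [ 3.1413e+00 -3.0000e-04  1.5723e+00] F [-0.1  0.1 -1.2] w 0.0171 tool delta [-0.     -0.0305 -0.0003]
```

View pics/s12.png

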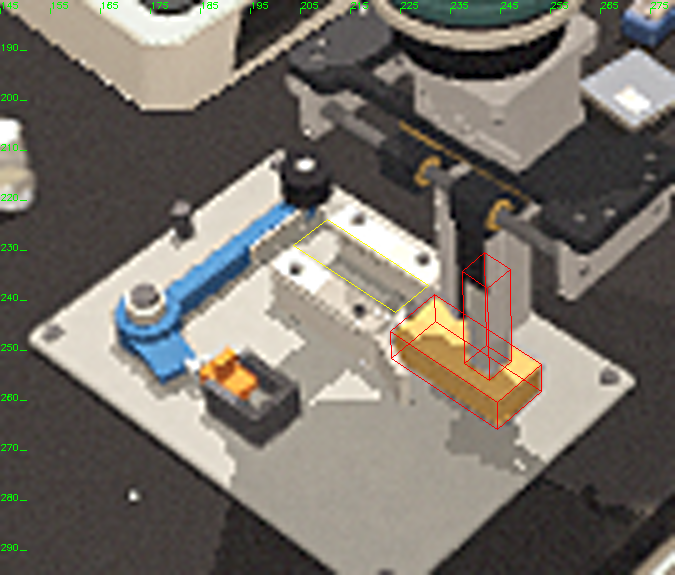

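Call:
drive_tool --offset '[[0,0.004,0.0003],[0,0.006,0],[0,0.006,0],[0,0.006,0],[0,0.006,0],[0,0.006,0],[0,0.006,0],[0,0.006,0],[0,0.004,0],[0,0,0]]' --delta_rot '[[0,0,0],[0,0,0],[0,0,0],[0,0,0],[0,0,0],[0,0,0],[0,0,0],[0,0,0],[0,0,0],[0,0,0]]' --gripper '[1,1,1,1,1,1,1,1,1,1]'

```text
clock: 17.5
tcp_pos: [0.5238, 0.1265, 0.0227]
eef_rot: [-3.141, 0.0, 1.573]
wrist_force: [-6.2, -0.1, 9.8]
gripper_width: 0.017
```

```bash
python3 ov.py 13
```

```text
clock 17.5 tcp [0.5238 0.1265 0.0227] rot [-3.1410e+00  1.0000e-04  1.5727e+00] F [-6.2 -0.1  9.8] w 0.017 tool delta [-0.0001 -0.0798 -0.0002]
```

View pics/s13.png

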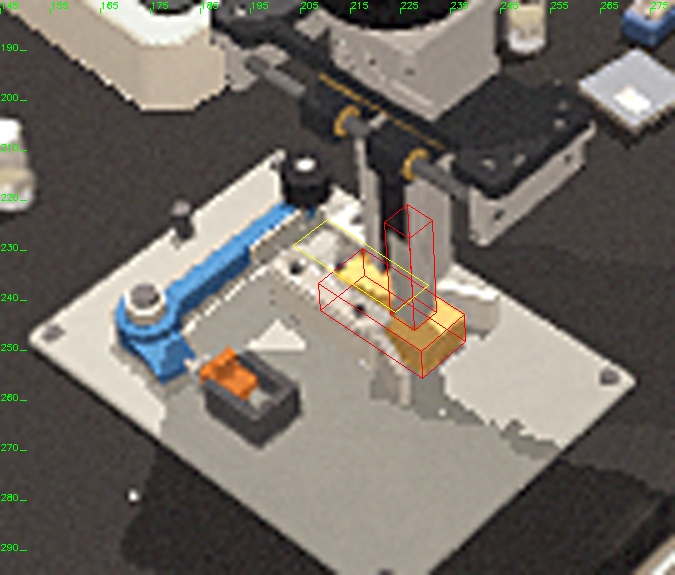

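Block is entering under the lips, with no sideways force. The downforce has risen to about 10 N, so I'll ease up 0.4 mm while sliding on.

Call:
drive_tool --offset '[[0,0,-0.0004],[0,0.003,0],[0,0.004,0],[0,0.004,0],[0,0.004,0],[0,0.004,0],[0,0.004,0],[0,0.004,0],[0,0.003,0],[0,0,0]]' --delta_rot '[[0,0,0],[0,0,0],[0,0,0],[0,0,0],[0,0,0],[0,0,0],[0,0,0],[0,0,0],[0,0,0],[0,0,0]]' --gripper '[1,1,1,1,1,1,1,1,1,1]' --force 60

```text
clock: 18.85
tcp_pos: [0.5545, 0.1263, 0.0228]
eef_rot: [3.141, -0.0, 1.572]
wrist_force: [0.5, 0.2, -1.2]
gripper_width: 0.017
```

```bash
python3 ov.py 14
```

```text
clock 18.85 tcp [0.5545 0.1263 0.0228] rot [ 3.1412e+00 -3.0000e-04  1.5724e+00] F [ 0.5  0.2 -1.2] w 0.017 tool delta [ 1.000e-04 -1.105e-01 -3.000e-04]
```

View pics/s14.png

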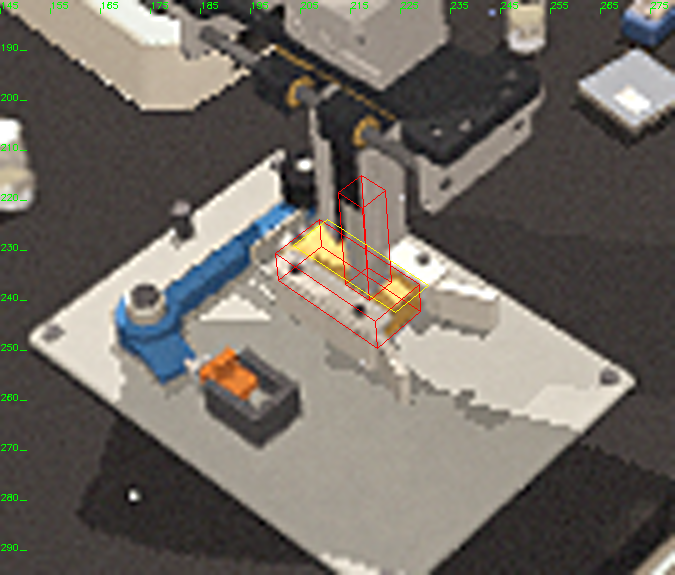

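View pics/t14.png

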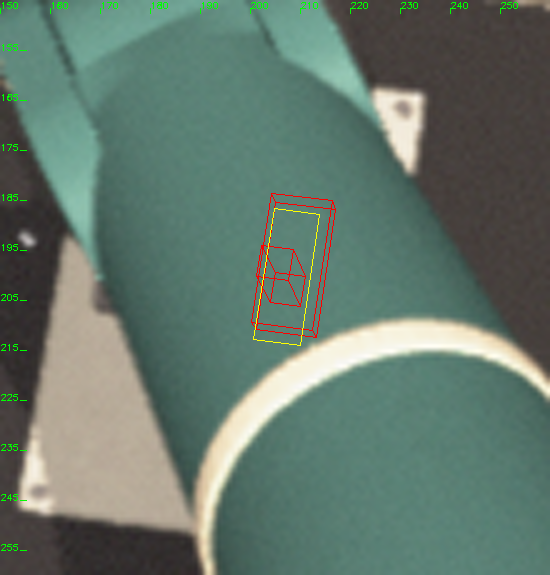

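Call:
drive_tool --offset '[[0,0.002,0],[0,0.003,0],[0,0.003,0],[0,0.003,0],[0,0.003,0],[0,0.003,0],[0,0.003,0],[0,0.003,0],[0,0.002,0],[0,0.001,0]]' --delta_rot '[[0,0,0],[0,0,0],[0,0,0],[0,0,0],[0,0,0],[0,0,0],[0,0,0],[0,0,0],[0,0,0],[0,0,0]]' --gripper '[1,1,1,1,1,1,1,1,1,1]'

```text
clock: 20.2
tcp_pos: [0.5788, 0.1267, 0.023]
eef_rot: [-3.139, 0.0, 1.573]
wrist_force: [-14.4, 1.3, 14.3]
gripper_width: 0.0175
```

```bash
python3 ov.py 15 n
```

```text
clock 20.2 tcp [0.5788 0.1267 0.023 ] rot [-3.1391e+00  3.0000e-04  1.5730e+00] F [-14.4   1.3  14.3] w 0.0175 tool delta [-0.0002 -0.1348  0.0003]
```

View pics/s15.png

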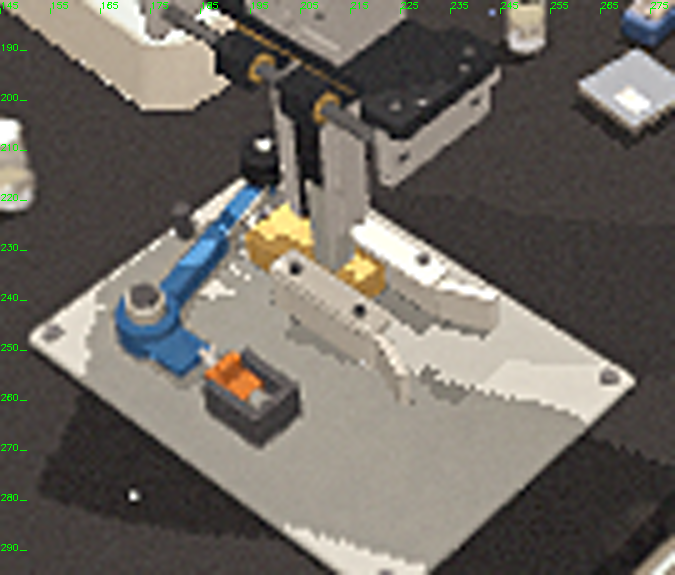

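Call:
drive_tool --offset '[[0,0.001,-0.0004],[0,0.002,0],[0,0.002,0],[0,0.002,0],[0,0.002,0],[0,0.002,0],[0,0.002,0],[0,0.001,0],[0,0,0],[0,0,0]]' --delta_rot '[[0,0,0],[0,0,0],[0,0,0],[0,0,0],[0,0,0],[0,0,0],[0,0,0],[0,0,0],[0,0,0],[0,0,0]]' --gripper '[1,1,1,1,1,1,1,1,1,1]'

```text
clock: 21.55
tcp_pos: [0.5923, 0.1269, 0.0232]
eef_rot: [-3.138, 0.0, 1.573]
wrist_force: [-15.8, -0.1, 12.8]
gripper_width: 0.0172
```

```bash
python3 ov.py 16 n; python3 -c "
from h import *
s=cam('scene');crop(s,160,190,75,70,10,'s16b.png'); U=(.559,.1264,.002)
for a in (.27,.3,.36,.42,.48):
  c,sn=np.cos(a),np.sin(a)
  # arm centreline from pivot dir (0,-1) rotated by +a toward +x
  pts=[[.065+r*sn,.085-r*c,.035] for r in (0,.06,.085,.13)]
  print(a,proj(s,T2(*U,pts)).round(1).tolist())
"
```

```text
clock 21.55 tcp [0.5923 0.1269 0.0232] rot [-3.1382e+00  3.0000e-04  1.5733e+00] F [-15.8  -0.1  12.8] w 0.0172 tool delta [-0.0003 -0.1483  0.0007]
0.27 [[173.9, 239.9], [186.3, 224.2], [191.3, 217.9], [199.9, 207.0]]
0.3 [[173.9, 239.9], [185.7, 224.0], [190.4, 217.6], [198.6, 206.6]]
0.36 [[173.9, 239.9], [184.5, 223.6], [188.7, 217.1], [196.0, 205.8]]
0.42 [[173.9, 239.9], [183.2, 223.3], [186.9, 216.7], [193.3, 205.2]]
0.48 [[173.9, 239.9], [181.8, 223.0], [185.0, 216.3], [190.5, 204.7]]
```

View pics/s16b.png

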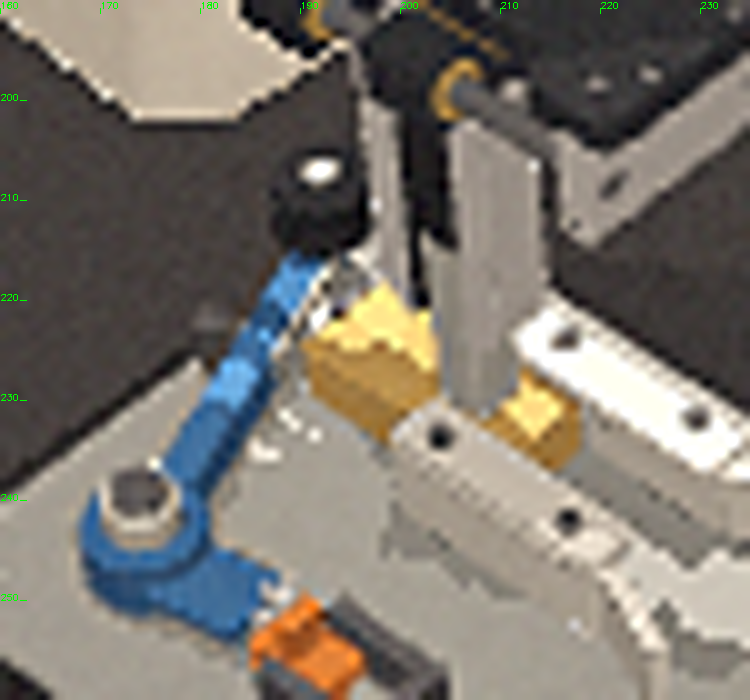

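View pics/t16.png

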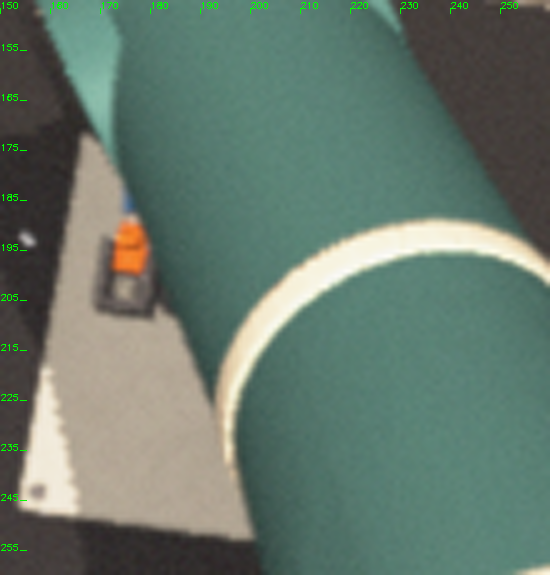

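```bash
python3 -c "
from h import *
s=cam('scene'); U=(.559,.1264,.002)
p=unproj(s,(205.8,212.6),.044); d=p[:2]-U[:2]; print('rest knob unit',d)
q=unproj(s,(191.5,206.3),.044); e=q[:2]-U[:2]; print('now',e)
v0=d-[.065,.085]; v1=e-[.065,.085]
print(np.hypot(*v0),np.hypot(*v1),np.arctan2(v1[0],-v1[1])-np.arctan2(v0[0],-v0[1]))
delta([.594,.1264,.0232])
"
```

```text
rest knob unit [ 0.06608128 -0.0289433 ]
now [ 0.11114709 -0.0213022 ]
0.11394842762239349 0.11588663159193287 0.4000741060347953
clock 21.75 tcp [0.5922 0.1269 0.0232] rot [-3.1381e+00  3.0000e-04  1.5732e+00] F [-16.   -0.1  12.3] w 0.0167 tool delta [-0.0005  0.0018 -0.    ]
```

```bash
python3 -c "
from h import *
s=cam('scene'); cv2.imwrite('pics/s17.png',s['img'][:,:,::-1]); a=cv2.imread('pics/scene0.png'); b=cv2.imread('pics/s17.png')
cv2.imwrite('pics/cmp.png',np.hstack([cv2.resize(i[140:240,230:330],None,fx=4,fy=4) for i in (a,b)]))
delta([.594,.1264,.0232])"
```

```text
clock 21.8 tcp [0.5922 0.1269 0.0231] rot [-3.1381e+00  3.0000e-04  1.5733e+00] F [-14.9   0.4  13.2] w 0.0164 tool delta [-0.0005  0.0018 -0.0001]
```

View pics/cmp.png

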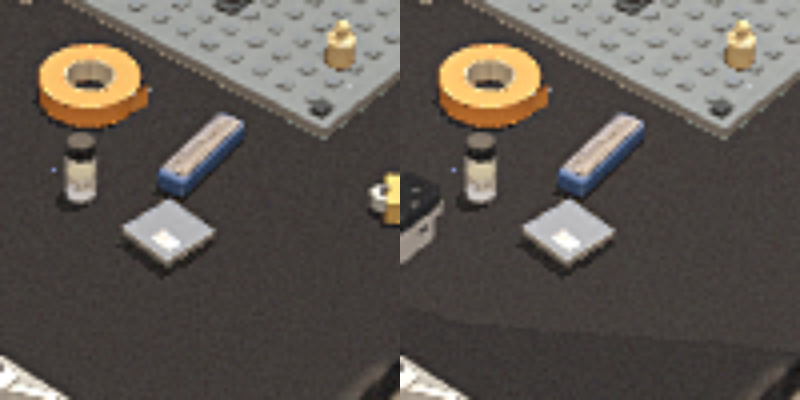

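The tape roll, vial, hex keys and gel box are where they started. The arm is at about 0.40 rad and the state is steady, so I'm handing in.

```bash
python3 -c "
from h import *
print(robot.hand_in())"
```

```text
the job is handed in; nothing more can be done
None
```

I gripped the brass block by its post, set it on the open front of the plate and slid it in under the lips. I then pushed the blue arm past the pawl with the nose and handed in at 21.8 s, still gripping and pressing.

**Last checks**
- **Arm angle:** it came out at about 0.40 rad, both from the knob's position in the scene image and from the block's travel of about 36 mm past first contact. That is well past the 0.29 click, so the arm should be resting on the block. I did not measure the pawl slider itself; in the picture it looked about where it was at the start.
- **Forces:** the wrist read about 15 N against the push and 13 N upwards, and the pose held steady over the last readings. The 15 N is more than the 7 to 9 N expected for the arm, probably from friction as the block presses on the plate.
- **Contact and bystanders:** the gripper showed no contact with the arm or pawl in the pictures I took. The gel box, tape roll, hex keys and vial look unmoved in before and after pictures.

**Disagreements**
- **Fingertip height:** the fingertips sit about 25 mm higher than the reported TCP. The pictures showed this, and a probe 2.4 mm below the block's top met nothing. My first two closings were therefore too high on the post, and I re-gripped lower before lifting.
- **Gripper width:** it read about 17 mm on the 16 mm post in every closing, so it did not tell the post from its 18 mm cap.
- **Top camera:** the robot arm blocked its view at the end, so the final check of the unit rests on the scene camera alone.

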